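Hold the shop's shutter key switch turned

TASK

Run the shop's shutter from the console on the counter: with the pry blade, slip under the lip of the cover over the lock and lever it right back past upright (no fingers on it until it is up), then lay the blade down flat on the counter. Take the square-bow key from the key block, work it past the sticky pins all the way down into the lock, turn it a full quarter turn clockwise and finish while gripping it there, because the switch springs back when let go. Leave the round-bow key and the other things on the counter where they are.

Things in the scene. Friction and masses are not known exactly. Their poses are not given: they have to be found in the camera images.
- console: Low green shutter-switch console, fixed. Origin: on the counter under the lock's vertical axis. Its x axis points from the cover's free lip to its hinge (roughly away from the robot). Deck 50 mm above the counter, from x = -75 to +65 mm and y = -75 to +75 mm. A black rim (68 x 76 mm outside, top at 62 mm) stands round the lock, and a flat cover lies on it.
- cover: The cover, a plain aluminium plate 86 mm (console x) x 80 mm x 4 mm, 75 g, no handle. Origin: middle of the hinge line; shut, it lies level from its origin 86 mm along its -x (axes as the console's), top 66 mm above the counter. It swings up and over about its +y towards console +x, stop at 2.7 rad. The hinge is stiff (0.06 N m): the cover stays where it is left.
- cover_hinge (a point): Middle of the hinge line (along console y), 36 mm along console +x from the lock's axis and 64 mm above the counter.
- cover_lip (a point): Middle of the lower edge of the cover's free lip. Shut: 50 mm along console -x from the lock's axis, 62 mm above the counter. The lip overhangs the rim by 16 mm, leaving a 12 mm high gap between lip and deck, open to the front: enough for the blade, too low for fingers.
- plug (a joint): Lock plug under the cover: 0 at rest, grows as it is turned clockwise seen from above, stop at 1.571 rad. A spring of 0.06 N m/rad turns it back when it is let go. The key has about 0.13 rad of play in the keyway, so the key must turn about 1.7 rad to bring the plug to its stop.
- keyway (a point): Centre of the keyway's mouth on the brass plug, on the lock's axis, 56 mm above the counter, inside a fixed steel collar 52 mm across. Frame turns with the plug: x along the keyway's long side (console x while the plug is at 0), z up. Keyway 15.8 x 5.8 mm, straight down, 28 mm deep, mouth flared by a 3 mm 45 degree chamfer.
- pins (a point): On the lock's axis, 15 mm below the keyway's mouth, midway between two sticky pins that reach up to 3.5 mm in from the keyway's two short ends, 11 and 19 mm below the mouth. Each yields to about 8 N sideways or up to 25 N of straight push down; rocking the key 1 to 2 mm along the keyway's x eases it. A pin stays where it is pushed.
- key: The console's key, standing blade down in the wooden key block: the one with the SQUARE black bow. Origin: tip (lowest point) of its blade; z up, x along the blade's width. Blade 14 (x) x 4 (y) mm with a half-round end, 40 mm long up to the bow; bow 34 (x) x 10 (y) mm, from 40 to 76 mm above the tip. 40 g. Fits the keyway either way round.
- spare_key: Another key in the key block, to be left alone: same size but with a ROUND black bow, 36 mm across. Origin at its blade's tip. Which of the two slots holds which key varies.
- key_block: Fixed pale wooden block 130 x 50 x 40 mm, origin: centre of its underside. Two slots, 40 mm to either side of its middle along its x; each key stands in one, its width along the block's x, tip 10 mm and bow 50 to 86 mm above the counter, loose enough to lean a few degrees.
- pry_blade: Pry blade lying on the counter. Dark wooden handle 18 mm wide (y), 20 mm high, from x = -65 to +25 mm; steel blade 16 mm wide, 3 mm thick, straight on at mid height (10 mm above the underside), its end at x = +130 mm. Origin: under the handle, where to grip it; x runs along the tool to the blade's end. 75 to 115 g.
- tin: Small round steel tin, 36 mm across, 22 mm high, loose; to be left where it is. Origin: centre of its underside.
- globe: Snow globe on a wooden foot, 72 mm across, 88 mm high, loose; to be left where it is. Origin: centre of its underside.
- mug: Dark red mug, 80 mm across, 90 mm high, loose; to be left where it is. Origin: centre of its underside.
- syrup: Amber syrup bottle, 52 mm across, 130 mm high, loose; to be left where it is. Origin: centre of its underside.
- gift_box: Cardboard gift box 64 x 64 x 57 mm, loose; to be left where it is. Origin: centre of its underside.
- bell: Brass counter bell, 72 mm across, 48 mm high, loose; to be left where it is. Origin: centre of its underside.
- calculator: Black calculator 130 x 80 x 18 mm, loose; to be left where it is. Origin: centre of its underside.
Things that resemble listed ones, but are neither listed nor needed, are in the scene too. Leave any purple or red look-alike of the key alone.

How it is judged:
By the outcome, as a careful person would: the job done as asked, in the order asked, and still so for the second after the job is handed in, while the arm keeps its last pose, push and grip.
It also fails if it takes over 72 s, if anything falls off the work surface, if the arm or the gripper's body presses on something with over 40 N, if the wrist force passes 120 N, or if a joint passes its speed limit or range.

ROBOT

A 6-joint arm with a two-finger parallel gripper is mounted at the origin on the work surface. World frame = base frame: x ahead of the robot, y to its left, z up, the work surface at z = 0. Lengths are in m, angles in rad, forces in N, time in s.
With the tool pointing down it reaches from about 0.35 to 0.875 m from the base axis. Payload 4.2 kg.
Tool frame: the origin (TCP) lies on the centre line of the jaws, within the pads' length; the fingertips stand 22 mm ahead of it and the grasp point (between the pads) lies 3 mm ahead of it (manip.tip_extent is the distance from the TCP to the fingertips, in m); z points along the fingers, x is the direction in which the jaws open and shut, and the axes are right-handed (so a half turn about z gives the same grasp; the last joint's range is limited). The gripper opens to 87 mm and grips with 3 to 60 N. Pads are 19 mm wide; open, the fingers measure 117 mm over their backs; the gripper's body (75 mm by 190 mm) begins 51 mm behind the grasp point.
Start: joints at [1.439, 0.385, 0.008, 0, -1.194, -0.259], TCP at [0.238, 0.578, 0.245] pointing down, gripper open.
Joint ranges: [-3.14, 3.14], [-1.21, 2.06], [-1.07, 1.41], [-3.16, 2.05], [-2.99, -0.16], [-3.1, 3.1]. Speed limits (rad/s): [2.79, 2.79, 3.14, 3.14, 3.14, 3.14].

INTERFACE

Orientations are given as a 3x3 rotation matrix whose columns are the frame's x, y, z axes.
In Python, from bench import manip gives the robot as it stands. The module is installed in compiled form; this text tells all that it offers.
- The arm moves only by the tool servo_tool, never from a script. Its argument "plan" is text: rows parted by semicolons, each of 6 numbers parted by spaces: the shift along the world's x, y, z in units of 5 cm (1.0 is 5 cm), then the turn, a rotation vector about the world's x, y, z in units of 2 rad (1.0 is 2 rad). In form: x y z wx wy wz; .... A call has 1 to 10 rows; each row shifts and turns the commanded pose from where the row before left it; what a row does not reach is not made up. A row lasts 1/10 s, in which the tool goes at most 50 mm and 8.59 degrees, less where a joint would pass 70% of its speed; a pose out of reach is approached as far as the arm can. A call with a number of a shift or a turn outside -1 to 1 is refused whole. A call with a gripper value outside its range is refused whole. "hand" is the opening, from 0 (shut) to 1 (fully open), set as the call begins (left out, the last holds). The fingers move at their own pace and stop on an object; "grip_force" is the grip in N (left out, the last holds). Time passes only in rows, so rows that do not move let the fingers close. It gives the time, the measured TCP pose, the force and the opening at its end, in the units of the state.
- manip.read_state(): the state, without advancing time (a new reading comes with each control period).
- manip.snapshot(name): name is "scene" or "top" or "wrist"; returns a dict with "pixels" (480x640x3 uint8, red, green, blue), "range_z" (480x640 float32, m along the optical axis (not along the pixel's ray), 0 where there is no reading), "intrinsics" (3x3 intrinsics, pixels), "k1" (the pictures are not rectified: a ray, as slopes to the right and down, at radius r is drawn at 1 + k1 r^2 times it, then the intrinsics apply), "xyz" and "orientation" of the camera in the world. Camera axes: x right, y down, z forward; pixel columns grow to the right and rows downward; lengths in m; the calibration is good to about 2 mm. A picture is of the moment at which its call begins.
- manip.finish_job(): hands the job in, once; it reports no verdict.
The state is a dict: "t": time; "joints": joint angles; "joint_velocities": joint speeds; "joint_efforts": joint torques, N m; "tcp_pos": TCP position; "eef_rot": TCP orientation; "force": force on the tool from outside, world axes, zero at the start; "ft_torque": the same for the moment, N m; "finger_gap": opening from 0.0 (shut) to 1.0 (fully open).
Only numpy, scipy, OpenCV 4.12 (cv2) and the standard library are available. Lean on these libraries where they do the work, as an engineer would, in place of code of your own. Each camera call takes 0.05 s, during which the arm holds its last target. There are 200 camera calls.

## Working session

There is one attempt and no reset: what is moved stays moved. The work goes in short steps, Python scripts to look and compute and a tool call to move; the robot and the scene stay as the last step left them, time stands still between calls to the robot, and variables do not carry over. Pictures are saved under pics/ and viewed, about 8 in all and at most 12, crops included, and the job is handed in when it is done.

Besides the shell and the picture viewer there is one more tool, called after ">>>" by a JSON object that holds its "api" and its "payload". servo_tool: Moves the arm, as the interface text tells. Shifts and turns lie within -1 to 1; 1 stands for 5 cm of shift or 2 rad of turn. Its arguments: {"type":"object","properties":{"plan":{"type":"string"},"hand":{"type":"number"},"grip_force":{"type":"number"}},"required":["plan"]}

```bash
mkdir -p pics; cat > h.py <<'E'
import numpy as np, cv2
from bench import manip
def snap(n):
    s=manip.snapshot(n); np.savez('%s.npz'%n,**s); return s
def load(n): return dict(np.load('%s.npz'%n))
def rays(s,uv):
    uv=np.asarray(uv,float).reshape(-1,2);K=s['intrinsics']
    d=(uv-[K[0,2],K[1,2]])/[K[0,0],K[1,1]]; p=d.copy(); k=float(s['k1'])
    for _ in range(20): p=d/(1+k*(p**2).sum(1,keepdims=True))
    return np.c_[p,np.ones(len(p))]
def onplane(s,uv,z):
    r=rays(s,uv)@s['orientation'].T
    return s['xyz']+r*((z-s['xyz'][2])/r[:,2])[:,None]
def depthpts(s,uv):
    uv=np.asarray(uv).reshape(-1,2).astype(int)
    z=s['range_z'][uv[:,1],uv[:,0]]
    return s['xyz']+(rays(s,uv)*z[:,None])@s['orientation'].T
def proj(s,P):
    c=(np.asarray(P).reshape(-1,3)-s['xyz'])@s['orientation'];x=c[:,:2]/c[:,2:]
    x=x*(1+float(s['k1'])*(x**2).sum(1,keepdims=True));K=s['intrinsics']
    return x*[K[0,0],K[1,1]]+[K[0,2],K[1,2]]
def save(s,name,crop=None,scale=1):
    im=s['pixels'][...,::-1]
    if crop: u0,v0,u1,v1=crop; im=im[v0:v1,u0:u1]
    cv2.imwrite('pics/'+name,cv2.resize(im,None,fx=scale,fy=scale,interpolation=cv2.INTER_CUBIC))
E
python3 - <<'E'
from h import *
for n in('top','scene'):
    s=snap(n); save(s,n+'0.png'); print(n,s['xyz'],s['orientation'].round(3).tolist(),s['intrinsics'].tolist(),s['k1'])
st=manip.read_state(); print(st)
E
```

```text
top [0.32675508 0.00426924 1.1596339 ] [[-0.007, -0.977, 0.214], [-1.0, 0.005, -0.006], [0.005, -0.214, -0.977]] [[443.9102323937079, 0.0, 323.96005508032056], [0.0, 443.9102323937079, 235.2431558493376], [0.0, 0.0, 1.0]] -0.004633049387205316
scene [1.32740733 0.16045825 0.66295671] [[-0.205, 0.601, -0.773], [0.979, 0.136, -0.154], [0.013, -0.788, -0.616]] [[442.1388980948256, 0.0, 322.82848185324417], [0.0, 442.1388980948256, 238.8504644678679], [0.0, 0.0, 1.0]] -0.07401205806896362
{'t': 0.1, 'joints': array([ 1.43863363e+00,  3.85475705e-01,  6.77131161e-03, -4.04122781e-04,
       -1.19402218e+00, -2.58596640e-01]), 'joint_velocities': array([ 0.00153261, -0.00199146,  0.00180974,  0.002751  , -0.00057137,
       -0.00048975]), 'joint_efforts': array([-4.62374155e-04, -3.91686630e+01,  1.87936646e+01,  4.23193082e+00,
        1.34621162e-02, -7.49151354e-05]), 'tcp_pos': array([0.2378606 , 0.57743337, 0.24357938]), 'eef_rot': array([[-3.81027814e-01, -9.24563363e-01, -6.26859382e-04],
       [-9.24561494e-01,  3.81028307e-01, -1.86386221e-03],
       [ 1.96210988e-03, -1.30613296e-04, -9.99998067e-01]]), 'force': array([ 0.03844644, -0.0848215 ,  0.23154032]), 'ft_torque': array([-0.02248478, -0.01815285, -0.02414158]), 'finger_gap': 0.9998421411833349}
```

View pics/top0.png

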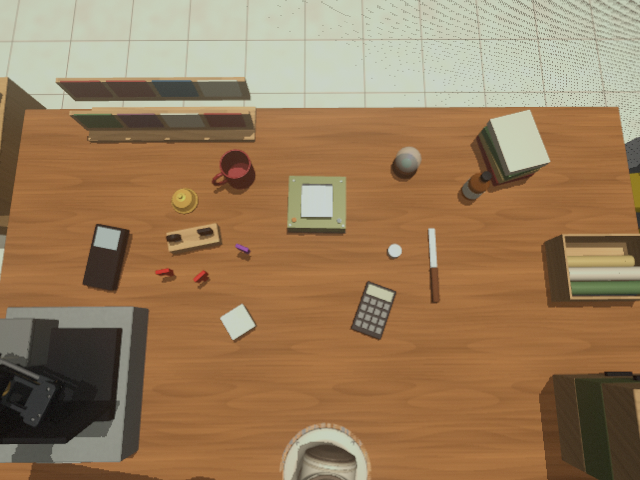

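View pics/scene0.png

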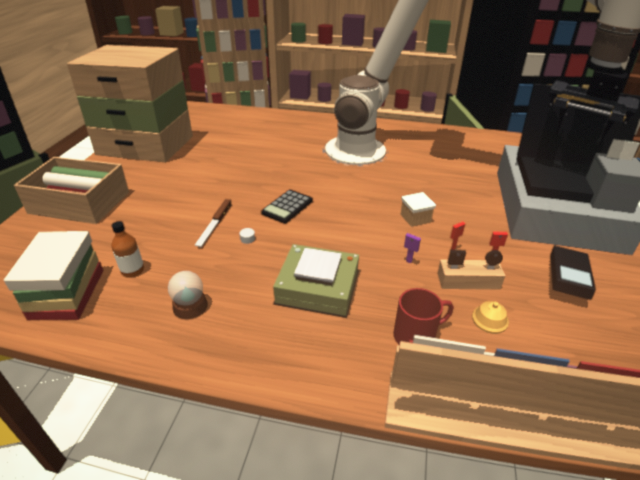

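The top view shows the console at (317,203), the pry blade with its end at (432,230) and handle at (435,285), and the key block at (193,238) with black bows at (174,239) and (205,232). The red stubs at (165,272) and (201,277) and the purple one at (243,249) are look-alikes. Next I measure these and enlarge the bows.

```bash
cat > m.py <<'E'
from h import *
s=load('top'); hsv=cv2.cvtColor(s['pixels'],cv2.COLOR_RGB2HSV)
def comp(mask,near,r):
    n,l,st,c=cv2.connectedComponentsWithStats(mask.astype(np.uint8))
    best=[i for i in range(1,n) if np.hypot(*(c[i]-near))<r]
    i=max(best,key=lambda i:st[i,4]); return l==i
def rect(mask,z,name):
    cs,_=cv2.findContours(mask.astype(np.uint8),cv2.RETR_EXTERNAL,cv2.CHAIN_APPROX_NONE)
    c=max(cs,key=cv2.contourArea).reshape(-1,2)
    P=onplane(s,c,z)[:,:2]; R=cv2.minAreaRect((P*1000).astype(np.float32)); print(name,R,z); return R
V,U=np.mgrid[:480,:640]; pts=depthpts(s,np.c_[U.ravel(),V.ravel()]).reshape(480,640,3)
for n,(u,v) in dict(cover=(317,203),deck=(295,190),blade=(432,240),handle=(435,288),block=(190,245),k1=(174,239),k2=(205,232),tin=(395,251)).items(): print(n,pts[v,u].round(4),hsv[v,u])
Z=pts[...,2]
win=lambda a,b,c,d:(U>a)&(U<c)&(V>b)&(V<d)
dk=win(270,165,365,250)&(Z>.042)&(Z<.056); rect(dk,.05,'deck')
cv=win(270,165,365,250)&(Z>.0615)&(Z<.075); rect(cv,.066,'cover')
bl=win(425,225,445,262)&(hsv[...,1]<70)&(hsv[...,2]>120); rect(bl,.0115,'blade')
hd=win(425,255,445,310)&(Z>.014); rect(hd,.02,'handle')
bk=win(160,218,225,256)&(Z>.034)&(Z<.046); rect(bk,.04,'block')
for n,w in dict(k1=(163,228,186,250),k2=(194,222,217,246)).items():
    k=win(*w)&(hsv[...,2]<75); rect(k,.086,n); 
    k=win(*w)&(Z>.07); print(n,k.sum(),pts[k].mean(0).round(4),pts[k].max(0).round(4),pts[k].min(0).round(4)); 
a=s['pixels'][205:285,150:260,::-1]; s2=load('scene'); b=s2['pixels'][215:295,395:520,::-1]
a=cv2.resize(a,(550,400),interpolation=3);b=cv2.resize(b,(625,400),interpolation=3)
o=np.zeros((400,1175,3),np.uint8);o[:,:550]=a;o[:,550:]=b
cv2.imwrite('pics/keys.png',cv2.resize(o,(800,272),interpolation=3))
E
python3 m.py
```

```text
cover [0.6513 0.0146 0.0668] [ 60   9 208]
deck [0.6927 0.0724 0.0479] [ 31  74 158]
blade [ 0.564  -0.2884  0.0127] [ 56  10 206]
handle [ 0.4364 -0.286   0.0234] [ 12 160 118]
block [0.5487 0.3411 0.0405] [ 18 105 199]
k1 [0.5574 0.3716 0.0746] [ 14 146  56]
k2 [0.574  0.2942 0.0786] [ 13 130  59]
tin [ 0.5339 -0.1882  0.0193] [ 69   9 207]
deck ((658.7454223632812, 17.02855682373047), (150.0911407470703, 143.1400604248047), 88.73916625976562) 0.05
cover ((658.5702514648438, 17.26325798034668), (77.60311889648438, 88.24612426757812), 89.69136810302734) 0.066
blade ((552.4973754882812, -288.224365234375), (18.451290130615234, 88.83177947998047), 89.83987426757812) 0.0115
handle ((446.062255859375, -285.3950500488281), (89.97492218017578, 19.69078826904297), 0.06021563708782196) 0.02
block ((568.9908447265625, 335.22418212890625), (51.75677490234375, 129.65380859375), 11.450651168823242) 0.04
k1 ((557.5321655273438, 369.2606201171875), (32.64037322998047, 15.152368545532227), 89.67888641357422) 0.086
k1 78 [0.5552 0.3619 0.109 ] [0.5696 0.3874 1.1596] [0.3268 0.0043 0.07  ]
k2 ((574.0451049804688, 292.2898254394531), (16.193222045898438, 34.57191848754883), 7.031801223754883) 0.086
k2 74 [0.5694 0.2879 0.1126] [0.5842 0.3137 1.1596] [0.3268 0.0043 0.0709]
```

View pics/keys.png

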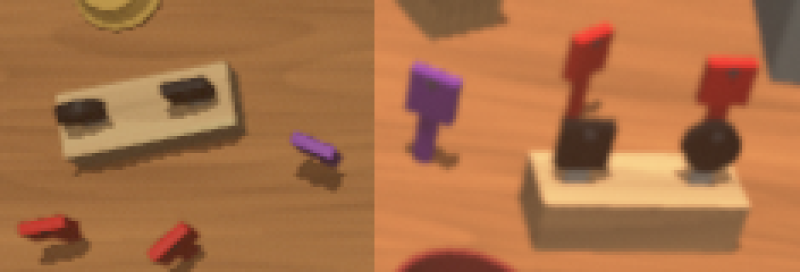

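The square-bow key is the right-hand one in the top view at (205,232), which is the left one in the scene view at (457,257). The round bow is at top (174,239). The red and purple ones are look-alikes. The measured sizes match the listed ones. Moving off, with looks from the wrist camera on the way.

>>> {"api": "servo_tool", "payload": {"plan": "0.5 -0.2 0.3 0 0 0;0.9 -0.35 0.3 0 0 0.06;0.9 -0.4 0 0 0 0.06;0.9 -0.4 0 0 0 0.06;0.9 -0.4 0 0 0 0;0 -0.95 0 0 0 0;0 -0.95 0 0 0 0;0 -0.95 0 0 0 0;0 -0.5 0 0 0 0;0 0 0 0 0 0", "hand": 0.6, "grip_force": 50}}

```text
t: 1.1
tcp_pos: [0.4422, 0.3198, 0.2747]
eef_rot: [[-0.034, -0.999, -0.001], [-0.999, 0.034, -0.0], [0.001, 0.001, -1.0]]
force: [0.8, 0.3, 0.1]
finger_gap: 0.601
```

```bash
python3 - <<'E'
from h import *
s=snap('wrist'); save(s,'w1.png'); st=manip.read_state()
print(st['t'],st['tcp_pos'],st['eef_rot'].round(3).tolist()); print(s['xyz']-st['tcp_pos'],s['orientation'].round(3).tolist(),s['intrinsics'][0,0],s['k1'])
print(proj(s,[[.574,.292,.086],[.557,.369,.086],[.665,.017,.066]]))
E
```

```text
1.15 [0.44252845 0.32160963 0.27464097] [[-0.033, -0.999, 0.0], [-0.999, 0.033, 0.0], [-0.0, 0.0, -1.0]]
[ 0.08353075 -0.00421299  0.14018431] [[-0.034, -0.952, -0.305], [-0.999, 0.033, 0.01], [0.001, 0.305, -0.952]] 338.6823071972583 -0.04458073572126569
[[349.31726312  73.02793558]
 [264.61396264  96.59997814]
 [643.36313125 -31.96015277]]
```

View pics/w1.png

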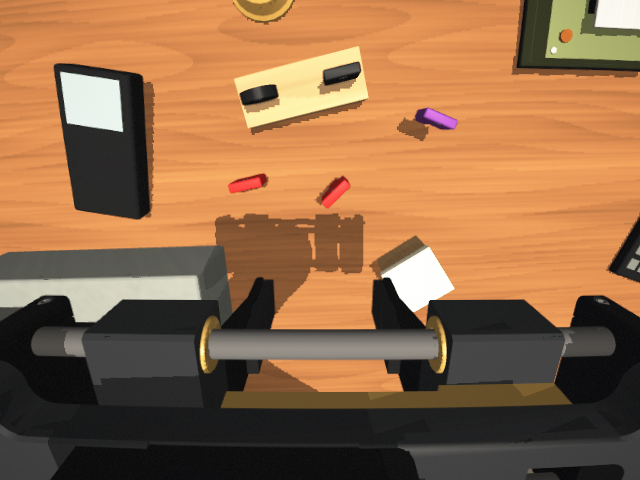

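The wrist view shows the square bow at (342,73), the round bow at (259,94), the red stubs at (247,184) and (335,192) and the purple one at (437,119). On to the console for a look, then the blade.

>>> {"api": "servo_tool", "payload": {"plan": "0.2 -0.95 0 0 0 0;0.2 -0.95 0 0 0 0;0.2 -0.95 0 0 0 0;0 -1 0 0 0 0;0 -1 0 0 0 0;0 -1 0 0 0 0;0 -0.3 0 0 0 0;0 0 0 0 0 0"}}

```text
t: 1.95
tcp_pos: [0.4729, 0.0145, 0.2741]
eef_rot: [[-0.034, -0.999, -0.0], [-0.999, 0.034, -0.0], [0.0, 0.0, -1.0]]
force: [0.2, 0.2, -0.6]
finger_gap: 0.601
```

```bash
python3 - <<'E'
from h import *
s=snap('wrist'); s['pixels']; st=manip.read_state()
print(st['t'],st['tcp_pos'])
V,U=np.mgrid[:480,:640]; P=depthpts(s,np.c_[U.ravel(),V.ravel()]).reshape(480,640,3);Z=P[...,2]
near=(abs(P[...,0]-.665)<.1)&(abs(P[...,1]-.017)<.1)
for lo,hi,z,n in((.044,.055,.05,'deck'),(.0635,.075,.066,'cover')):
    m=(near&(Z>lo)&(Z<hi)).astype(np.uint8); cs,_=cv2.findContours(m,0,1); c=max(cs,key=cv2.contourArea).reshape(-1,2)
    print(n,c.min(0),c.max(0),np.median(Z[m>0]),cv2.minAreaRect((onplane(s,c,z)[:,:2]*1000).astype(np.float32)))
E
```

```text
2.0 [0.47304201 0.01551684 0.27414988]
deck [234   0] [393  99] 0.05015062265512105 ((631.9835205078125, 17.958465576171875), (150.70782470703125, 88.84449768066406), 88.554931640625)
cover [269   0] [357  68] 0.06611071571674715 ((641.5935668945312, 17.923439025878906), (80.57069396972656, 56.9324836730957), 87.95039367675781)
```

>>> {"api": "servo_tool", "payload": {"plan": "0 -1 0 0 0 0;0 -1 0 0 0 0;0 -1 0 0 0 0;0 -1 0 0 0 0;0 -1 0 0 0 0;0 -1 -0.3 0 0 0;0 -0.3 -0.6 0 0 0;0 0 -0.6 0 0 0;0 0 0 0 0 0"}}

```text
t: 2.9
tcp_pos: [0.4711, -0.2956, 0.1951]
eef_rot: [[-0.031, -0.999, -0.01], [-1.0, 0.031, 0.004], [-0.004, 0.01, -1.0]]
force: [0.6, -0.7, -0.6]
finger_gap: 0.598
```

```bash
python3 - <<'E'
from h import *
s=snap('wrist'); save(s,'w2.png'); st=manip.read_state()
print(st['t'],st['tcp_pos'],st['eef_rot'].round(3).tolist())
V,U=np.mgrid[:480,:640]; P=depthpts(s,np.c_[U.ravel(),V.ravel()]).reshape(480,640,3);Z=P[...,2]
hsv=cv2.cvtColor(s['pixels'],cv2.COLOR_RGB2HSV)
near=(P[...,0]>.38)&(P[...,0]<.62)&(abs(P[...,1]+.287)<.04)
for m,z,n in ((near&(Z>.0145)&(Z<.03),.02,'handle'),(near&(Z>.006)&(Z<.0145)&(hsv[...,1]<90),.0115,'blade')):
    cs,_=cv2.findContours(m.astype(np.uint8),0,1); c=max(cs,key=cv2.contourArea).reshape(-1,2)
    print(n,c.min(0),c.max(0),np.median(Z[m>0]),cv2.minAreaRect((onplane(s,c,z)[:,:2]*1000).astype(np.float32)))
E
```

```text
2.95 [ 0.47264339 -0.29618584  0.19801817] [[-0.029, -1.0, -0.005], [-1.0, 0.029, 0.001], [-0.001, 0.005, -1.0]]
handle [304 199] [324 285] 0.01962219577843452 ((446.3617858886719, -285.8327331542969), (17.835853576660156, 89.5948715209961), 89.79246520996094)
blade [301  82] [322 200] 0.011553226449628362 ((541.3426513671875, -286.07806396484375), (106.18623352050781, 16.23963165283203), 0.039271026849746704)
```

View pics/w2.png

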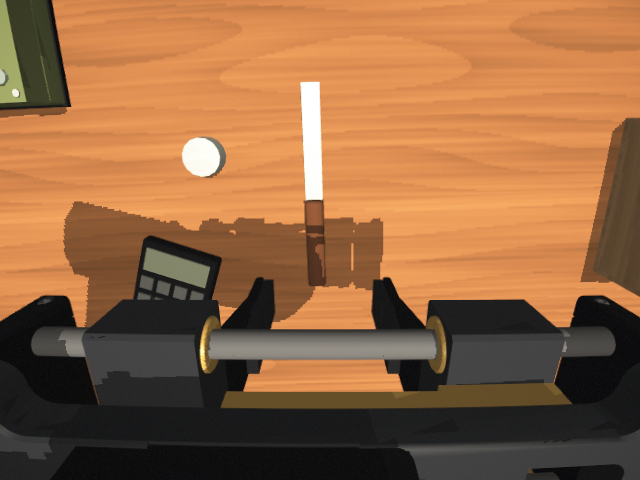

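The blade lies along world x: handle at (314,240), blade end at (310,83). The tin at (203,157) and the calculator are clear of the fingers. Descending.

>>> {"api": "servo_tool", "payload": {"plan": "-0.13 0.2 -0.4 0 0 0.014;0 0 -0.8 0 0 0;0 0 -0.8 0 0 0;0 0 -0.7 0 0 0;0 0 -0.4 0 0 0;0 0 -0.2 0 0 0;0 0 0 0 0 0;0 0 0 0 0 0"}}

```text
t: 3.75
tcp_pos: [0.468, -0.2873, 0.0367]
eef_rot: [[-0.001, -1.0, 0.003], [-1.0, 0.001, -0.001], [0.001, -0.003, -1.0]]
force: [0.0, 0.8, -0.3]
finger_gap: 0.597
```

```bash
python3 - <<'E'
from h import *
st=manip.read_state(); print(st['t'],st['tcp_pos'],st['eef_rot'].round(4).tolist(),st['force'])
E
```

```text
3.75 [ 0.46797868 -0.28734047  0.03670395] [[-0.0011, -1.0, 0.0033], [-1.0, 0.0011, -0.0013], [0.0013, -0.0033, -1.0]] [ 0.01551445  0.78838667 -0.25378051]
```

>>> {"api": "servo_tool", "payload": {"plan": "-0.04 0.02 -0.22 0 0 0;0 0 0 0 0 0"}}

```text
t: 3.95
tcp_pos: [0.4634, -0.286, 0.0238]
eef_rot: [[-0.003, -1.0, -0.001], [-1.0, 0.003, 0.001], [-0.001, 0.001, -1.0]]
force: [-0.7, 0.7, 0.3]
finger_gap: 0.599
```

>>> {"api": "servo_tool", "payload": {"plan": "0 0 0 0 0 0;0 0 0 0 0 0;0 0 0 0 0 0;0 0 0 0 0 0;0 0 0 0 0 0;0 0 0 0 0 0", "hand": 0, "grip_force": 55}}

```text
t: 4.55
tcp_pos: [0.4641, -0.2864, 0.0241]
eef_rot: [[-0.003, -1.0, 0.0], [-1.0, 0.003, -0.0], [0.0, -0.0, -1.0]]
force: [0.0, 0.4, -0.6]
finger_gap: 0.202
```

>>> {"api": "servo_tool", "payload": {"plan": "0 0 0.2 0 0 0;0 0 0.6 0 0 0;0 0 1 0 0 0;0 0 0.6 0 0 0;0 0 0 0 0 0"}}

```text
t: 5.05
tcp_pos: [0.467, -0.2874, 0.1499]
eef_rot: [[-0.002, -1.0, 0.011], [-1.0, 0.002, -0.004], [0.004, -0.011, -1.0]]
force: [0.9, 0.4, -0.2]
finger_gap: 0.201
```

```bash
python3 - <<'E'
from h import *
s=snap('wrist'); save(s,'w3.png'); st=manip.read_state()
print(st['t'],st['tcp_pos'],st['eef_rot'].round(4).tolist(),st['force'],st['finger_gap'])
V,U=np.mgrid[:480,:640]; P=depthpts(s,np.c_[U.ravel(),V.ravel()]).reshape(480,640,3);Z=P[...,2]
m=(P[...,0]>.47)&(P[...,0]<.63)&(abs(P[...,1]+.287)<.04)&(Z>.05)&(Z<.15)
cs,_=cv2.findContours(m.astype(np.uint8),0,1); c=max(cs,key=cv2.contourArea).reshape(-1,2)
m2=cv2.drawContours(np.zeros((480,640),np.uint8),[c],-1,1,-1)>0
Q=P[m2&m]; print(cv2.minAreaRect((Q[:,:2]*1000).astype(np.float32)))
for a in np.arange(.49,.61,.02):
    q=Q[abs(Q[:,0]-a)<.01]; print(a.round(2),len(q),q[:,1:].mean(0).round(4) if len(q) else '')
E
```

```text
5.1 [ 0.46528171 -0.28662154  0.1470074 ] [[-0.0028, -1.0, 0.006], [-1.0, 0.0027, -0.0016], [0.0016, -0.006, -1.0]] [-0.48116334  0.04744331 -0.95405379] 0.20250422028613213
((533.9364624023438, -286.6462707519531), (127.84978485107422, 35.3564338684082), 0.2593387961387634)
0.49 1653 [-0.2869  0.1425]
0.51 1409 [-0.287   0.1377]
0.53 1583 [-0.287  0.138]
0.55 1781 [-0.287   0.1382]
0.57 1936 [-0.2873  0.1384]
0.59 1878 [-0.2874  0.1386]
```

>>> {"api": "servo_tool", "payload": {"plan": "-0.1 0.5 0 0 0 -0.012;-0.14 0.9 0 0 0 0;0 1 0 0 0 0;0 1 0 0 0 0;0 1 0 0 0 0;0 1 0 0 0 0;0 0.6 -0.4 0 0 0;0 0.2 -0.6 0 0 0;0 0 -0.4 0 0 0;0 0 0 0 0 0"}}

```text
t: 6.1
tcp_pos: [0.4488, 0.023, 0.0708]
eef_rot: [[-0.027, -1.0, -0.009], [-1.0, 0.027, -0.003], [0.003, 0.009, -1.0]]
force: [0.7, 0.3, -0.6]
finger_gap: 0.201
```

>>> {"api": "servo_tool", "payload": {"plan": "0 0 0 0 0 0;0 0 0 0 0 0"}}

```text
t: 6.3
tcp_pos: [0.4526, 0.0235, 0.0747]
eef_rot: [[-0.027, -1.0, 0.001], [-1.0, 0.027, 0.0], [-0.0, -0.001, -1.0]]
force: [0.4, 0.4, -0.3]
finger_gap: 0.205
```

```bash
cat > tip.py <<'E'
from h import *
s=snap('wrist'); st=manip.read_state()
print(st['t'],st['tcp_pos'],st['eef_rot'].round(4).tolist(),st['force'],st['finger_gap'])
V,U=np.mgrid[:480,:640]; P=depthpts(s,np.c_[U.ravel(),V.ravel()]).reshape(480,640,3);D=P-st['tcp_pos']
m=(D[...,0]>.05)&(D[...,0]<.145)&(abs(D[...,1])<.012)&(abs(D[...,2]+.0125)<.007)
Q=P[m]; print('tip',Q[:,0].max()); 
for a in (.06,.08,.1,.12):
    q=Q[abs(Q[:,0]-st['tcp_pos'][0]-a)<.01]; print(a,len(q),q.mean(0).round(4))
E
python3 tip.py; python3 - <<'E'
from h import *
save(load('wrist'),'w4.png')
E
```

```text
6.35 [0.4526894  0.02353301 0.07491432] [[-0.0274, -0.9996, 0.0018], [-0.9996, 0.0274, 0.0007], [-0.0007, -0.0018, -1.0]] [ 0.64683641  0.56039049 -0.35837831] 0.19844536397618637
tip 0.5833143266121575
0.06 1571 [0.5129 0.0225 0.0622]
0.08 1749 [0.533  0.0219 0.0623]
0.1 1908 [0.5529 0.0211 0.0623]
0.12 2127 [0.5728 0.0205 0.0623]
```

View pics/w4.png

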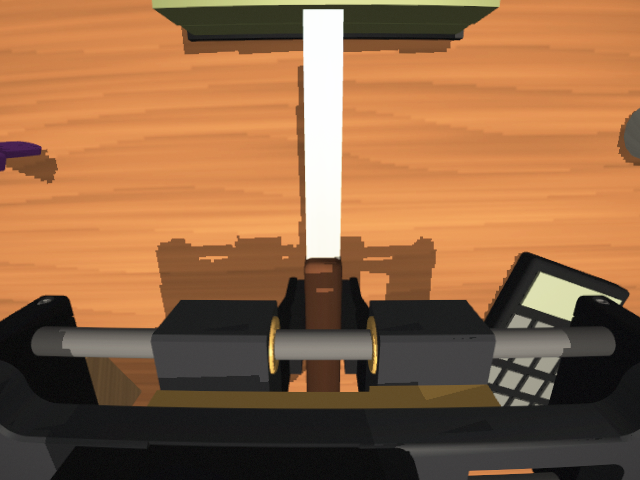

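The blade is level and aimed at the console's front, with its end at (323,10). I lower 5 mm and slip 40 mm in.

>>> {"api": "servo_tool", "payload": {"plan": "0 0 -0.1 0 0 0;0.2 0 0 0 0 0;0.2 -0.01 0 0 0 0;0.2 -0.01 0 0 0 0;0.2 0 0 0 0 0;0 0 0 0 0 0;0 0 0 0 0 0"}}

```text
t: 7.05
tcp_pos: [0.492, 0.0225, 0.0687]
eef_rot: [[-0.027, -1.0, -0.001], [-1.0, 0.027, -0.0], [0.0, 0.001, -1.0]]
force: [-0.2, -0.5, -0.3]
finger_gap: 0.199
```

```bash
python3 tip.py; python3 - <<'E'
from h import *
s=snap('scene'); c=proj(s,[.62,.018,.06])[0].astype(int); print(c); save(s,'s2.png',(c[0]-70,c[1]-60,c[0]+70,c[1]+60),5)
E
```

```text
7.1 [0.49162794 0.02250868 0.0687455 ] [[-0.0272, -0.9996, -0.001], [-0.9996, 0.0272, -0.0002], [0.0002, 0.001, -1.0]] [-0.3182178  -1.11015041 -0.6255957 ] 0.2019790074342651
tip 0.6170441673513594
0.06 1568 [0.5518 0.0215 0.056 ]
0.08 1748 [0.5719 0.0209 0.0561]
0.1 2416 [0.5925 0.0217 0.0548]
0.12 2049 [0.6088 0.0225 0.0544]
[321 253]
```

View pics/s2.png

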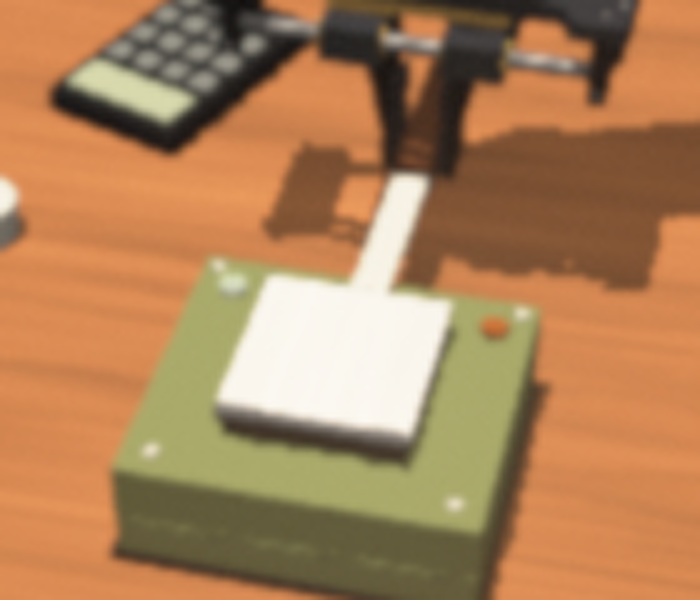

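The blade runs under the lip (crop around (375,290)) with no contact force. Levering along the arc.

>>> {"api": "servo_tool", "payload": {"plan": "0 0 0.13 0 0 0;0.03 0 0.2 0 0 0;0.03 0 0.2 0 0 0;0.08 0 0.18 0 0 0;0.08 0 0.18 0 0 0;0.12 0 0.15 0 0 0;0.12 0 0.15 0 0 0;0 0 0 0 0 0;0 0 0 0 0 0"}}

```text
t: 8.05
tcp_pos: [0.5159, 0.0229, 0.1288]
eef_rot: [[-0.027, -1.0, 0.002], [-1.0, 0.027, 0.001], [-0.001, -0.002, -1.0]]
force: [0.1, -0.2, -1.0]
finger_gap: 0.201
```

```bash
cat > cov.py <<'E'
from h import *
s=snap('scene'); st=manip.read_state(); print(st['t'],st['tcp_pos'],st['force'],st['eef_rot'][:,2])
V,U=np.mgrid[:480,:640]; P=depthpts(s,np.c_[U.ravel(),V.ravel()]).reshape(480,640,3)
h=np.array([.700,.017,.064]); D=P-h; m=(abs(D[...,1])<.045)&(D[...,2]>.012)&(np.hypot(D[...,0],D[...,2])<.1)&(s['pixels'].min(-1)>120)
q=D[m]; q=q[(abs(q[:,1])>.012)]; r=np.hypot(q[:,0],q[:,2]); a=np.degrees(np.arctan2(q[:,2],-q[:,0]))
print(len(q),'ang pct',np.percentile(a[r>.04],[5,25,50,75,95]).round(1),'rmax',r.max())
E
python3 cov.py
```

```text
8.1 [0.51548112 0.02276959 0.12853504] [0.50137045 0.48607409 0.25187956] [ 9.28017198e-04  2.86470885e-04 -9.99999528e-01]
972 ang pct [46.3 47.8 48.7 49.8 51.5] rmax 0.0853803287190251
```

The cover has followed to about 47°. Continuing over the top.

>>> {"api": "servo_tool", "payload": {"plan": "0.15 0 0.11 0 0 0;0.16 -0.01 0.11 0 0 0;0.17 0 0.07 0 0 0;0.18 -0.01 0.07 0 0 0;0.18 0 0.02 0 0 0;0.19 -0.01 0.02 0 0 0;0.18 0 -0.03 0 0 0;0.18 -0.01 -0.03 0 0 0;0 0 0 0 0 0;0 0 0 0 0 0"}}

```text
t: 9.1
tcp_pos: [0.5846, 0.0206, 0.145]
eef_rot: [[-0.027, -1.0, -0.001], [-1.0, 0.027, -0.0], [0.0, 0.001, -1.0]]
force: [0.4, -0.4, -0.9]
finger_gap: 0.199
```

```bash
python3 cov.py
```

```text
9.15 [0.58435281 0.02059138 0.14515488] [-0.15856354 -0.03231854 -1.62113787] [-6.32913729e-04 -1.23714911e-04 -9.99999792e-01]
99 ang pct [105.9 106.9 107.8 108.4 109.3] rmax 0.08744170871119665
```

>>> {"api": "servo_tool", "payload": {"plan": "0.16 0 -0.07 0 0 0;0.17 -0.01 -0.08 0 0 0;0.14 0 -0.11 0 0 0;0.14 -0.01 -0.12 0 0 0;0.1 0 -0.14 0 0 0;0.1 0 -0.14 0 0 0;0 0 0 0 0 0;0 0 0 0 0 0"}}

```text
t: 9.95
tcp_pos: [0.6247, 0.0195, 0.1118]
eef_rot: [[-0.027, -1.0, -0.002], [-1.0, 0.027, -0.0], [0.0, 0.002, -1.0]]
force: [0.4, -0.6, -0.6]
finger_gap: 0.202
```

```bash
python3 cov.py
```

```text
10.0 [0.62476823 0.01961918 0.11224879] [-0.31073715  0.10536358  0.15451146] [-8.04362640e-04 -1.72821221e-04 -9.99999662e-01]
358 ang pct [151.8 152.4 152.8 153.3 154.7] rmax 0.0892331394411017
```

The cover is at about 152°, near its stop. Retreating and laying the blade back where it was.

>>> {"api": "servo_tool", "payload": {"plan": "-0.3 0 0.3 0 0 0;-0.5 0 0.5 0 0 0;-0.8 -0.4 0.1 0 0 0;-0.7 -0.6 0 0 0 0.012;-0.5 -0.8 0 0 0 0;-0.4 -0.9 0 0 0 0;0 -1 0 0 0 0;0 -1 0 0 0 0;0 -0.9 0 0 0 0;0 -0.5 0 0 0 0"}}

```text
t: 11.0
tcp_pos: [0.4645, -0.2882, 0.1581]
eef_rot: [[-0.005, -1.0, 0.001], [-1.0, 0.005, -0.001], [0.001, -0.001, -1.0]]
force: [0.9, 0.8, -0.4]
finger_gap: 0.202
```

>>> {"api": "servo_tool", "payload": {"plan": "0 0 -0.5 0 0 0;0 0 -0.7 0 0 0;0 0 -0.7 0 0 0;0 0 -0.4 0 0 0;0 0 0 0 0 0;0 0 0 0 0 0"}}

```text
t: 11.6
tcp_pos: [0.4655, -0.2855, 0.0432]
eef_rot: [[-0.002, -1.0, 0.001], [-1.0, 0.002, -0.001], [0.001, -0.001, -1.0]]
force: [0.5, -0.2, -0.3]
finger_gap: 0.201
```

```bash
python3 tip.py; python3 cov.py
```

```text
11.65 [ 0.46613347 -0.28562283  0.04394871] [[-0.0021, -1.0, 0.0025], [-1.0, 0.0021, -0.0011], [0.001, -0.0025, -1.0]] [-0.0733532   0.17373404 -1.0212354 ] 0.20107227094428068
tip 0.5962312408360962
0.06 1560 [ 0.5263 -0.285   0.0306]
0.08 1769 [ 0.5463 -0.2851  0.0307]
0.1 1913 [ 0.5663 -0.2854  0.0307]
0.12 2107 [ 0.5862 -0.2854  0.0307]
11.7 [ 0.466336   -0.28568837  0.04427489] [-0.04337217 -0.05914236 -0.43635561] [ 0.00339656 -0.00121329 -0.9999935 ]
358 ang pct [151.7 152.4 152.8 153.3 154.8] rmax 0.08923245782400538
```

>>> {"api": "servo_tool", "payload": {"plan": "0 0 -0.2 0 0 0;0 0 -0.13 0 0 0;0 0 -0.05 0 0 0;0 0 0 0 0 0;0 0 0 0 0 0"}}

```text
t: 12.2
tcp_pos: [0.4647, -0.2851, 0.0241]
eef_rot: [[-0.002, -1.0, -0.001], [-1.0, 0.002, 0.0], [-0.0, 0.001, -1.0]]
force: [-1.6, 1.9, 5.8]
finger_gap: 0.206
```

>>> {"api": "servo_tool", "payload": {"plan": "0 0 0 0 0 0;0 0 0 0 0 0;0 0 0 0 0 0;0 0 0 0 0 0", "hand": 0.5}}

```text
t: 12.6
tcp_pos: [0.4651, -0.2854, 0.0234]
eef_rot: [[-0.003, -1.0, -0.0], [-1.0, 0.003, 0.0], [-0.0, 0.0, -1.0]]
force: [-0.1, -0.6, 0.1]
finger_gap: 0.457
```

>>> {"api": "servo_tool", "payload": {"plan": "0 0 0.4 0 0 0;0 0 0.9 0 0 0;0 0 1 0 0 0;0 0.5 0.8 0 0 0;0 0.9 0.3 0 0 0;0 1 0.1 0 0 0;0 1 0 0 0 0;0 1 0 0 0 0;0 1 0 0 0 0;0 1 0 0 0 0"}}

```text
t: 13.6
tcp_pos: [0.4646, 0.0363, 0.1987]
eef_rot: [[-0.003, -1.0, 0.001], [-1.0, 0.003, 0.0], [-0.0, -0.001, -1.0]]
force: [1.4, 0.3, 0.2]
finger_gap: 0.497
```

>>> {"api": "servo_tool", "payload": {"plan": "0.1 1 0 0 0 -0.06;0.1 1 0 0 0 -0.06;0.1 0.9 0 0 0 -0.06;0.1 0.8 0 0 0 0;0 0.5 0 0 0 0;0 0 0 0 0 0;0 0 0 0 0 0"}}

```text
t: 14.3
tcp_pos: [0.4846, 0.2441, 0.198]
eef_rot: [[-0.354, -0.935, -0.001], [-0.935, 0.354, -0.001], [0.001, 0.001, -1.0]]
force: [-0.3, -0.0, 0.2]
finger_gap: 0.502
```

```bash
cat > key.py <<'E'
from h import *
s=snap('wrist'); st=manip.read_state()
print(st['t'],st['tcp_pos'],st['eef_rot'].round(4).tolist(),st['joints'].round(2),st['force'],st['finger_gap'])
hsv=cv2.cvtColor(s['pixels'],cv2.COLOR_RGB2HSV)
V,U=np.mgrid[:480,:640]; P=depthpts(s,np.c_[U.ravel(),V.ravel()]).reshape(480,640,3)
for n,c in (('sq',(.574,.292)),('rd',(.557,.369))):
    m=(np.hypot(P[...,0]-c[0],P[...,1]-c[1])<.035)&(P[...,2]>.048)&(P[...,2]<.1)&(hsv[...,2]<110)
    t=m&(P[...,2]>.081)
    if t.sum()<20: print(n,t.sum(),m.sum()); continue
    cs,_=cv2.findContours(t.astype(np.uint8),0,1); k=max(cs,key=cv2.contourArea).reshape(-1,2)
    print(n,m.sum(),t.sum(),k.min(0),k.max(0),cv2.minAreaRect((onplane(s,k,.086)[:,:2]*1000).astype(np.float32)),P[t].mean(0).round(4),P[...,2][m].max())
b=(abs(P[...,0]-.569)<.09)&(abs(P[...,1]-.335)<.09)&(abs(P[...,2]-.04)<.004)
cs,_=cv2.findContours(b.astype(np.uint8),0,1); k=max(cs,key=cv2.contourArea).reshape(-1,2)
print('block',cv2.minAreaRect((onplane(s,k,.04)[:,:2]*1000).astype(np.float32)))
E
python3 key.py; python3 -c "
from h import *
save(load('wrist'),'w5.png')"
```

```text
14.35 [0.48463939 0.24340454 0.19816109] [[-0.355, -0.9349, -0.0009], [-0.9349, 0.355, -0.0006], [0.0009, 0.0006, -1.0]] [ 0.76  0.28 -0.26 -0.   -1.02  0.44] [-0.36906918 -0.16027191  0.73509175] 0.49733380376767367
sq 860 628 [189 138] [231 171] ((575.8864135742188, 297.4626159667969), (10.036820411682129, 33.967464447021484), 11.053275108337402) [0.576  0.2975 0.0855] 0.08780914465149336
rd 709 389 [116 198] [146 224] ((560.7024536132812, 373.37554931640625), (10.415674209594727, 25.83565330505371), 11.158138275146484) [0.5606 0.375  0.0843] 0.08768832273251731
block ((568.5506591796875, 337.5617370605469), (50.87676239013672, 131.04393005371094), 11.410996437072754)
```

View pics/w5.png

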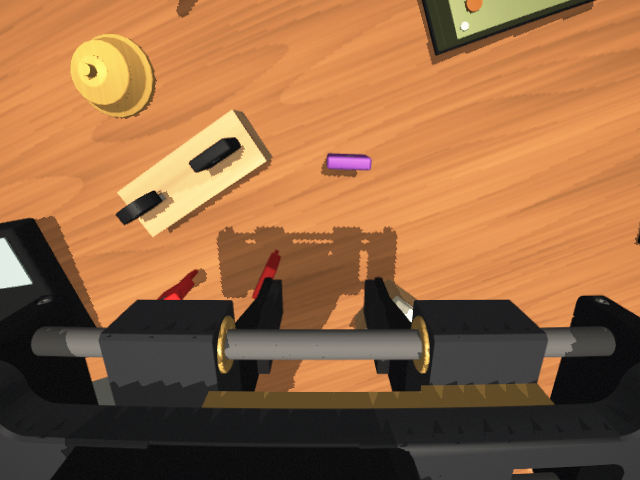

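The square bow at (214,153) measures 34 × 10 mm, the round one at (139,207) is separate, and the purple and red ones are clear. Going over it and aligning.

>>> {"api": "servo_tool", "payload": {"plan": "0.26 0.15 0 0 0 -0.0725;0.26 0.15 0 0 0 -0.0725;0.26 0.15 0 0 0 -0.0725;0.26 0.15 0 0 0 -0.0725;0.26 0.16 0 0 0 -0.0725;0.26 0.16 -0.2 0 0 -0.0725;0.27 0.16 -0.4 0 0 -0.0725;0 0 -0.5 0 0 0;0 0 0 0 0 0;0 0 0 0 0 0"}}

```text
t: 15.35
tcp_pos: [0.5767, 0.2967, 0.1437]
eef_rot: [[-0.982, -0.191, -0.0], [-0.191, 0.982, -0.001], [0.001, -0.001, -1.0]]
force: [0.1, 0.4, -0.6]
finger_gap: 0.503
```

```bash
python3 key.py
```

```text
15.4 [0.57709908 0.29729433 0.14482835] [[-0.9815, -0.1915, 0.0015], [-0.1915, 0.9815, 0.0004], [-0.0016, 0.0001, -1.0]] [ 0.72  0.5  -0.06  0.   -1.   -0.53] [0.40660327 0.77540609 0.26049938] 0.5055745713300956
sq 930 754 [315 244] [330 294] ((576.3840942382812, 297.1206359863281), (9.536539077758789, 34.31140899658203), 10.573949813842773) [0.5766 0.2971 0.0856] 0.08807338467859555
rd 322 322 [317 360] [329 384] ((561.0663452148438, 374.40191650390625), (8.626154899597168, 20.75421714782715), 11.00053596496582) [0.5609 0.3754 0.0846] 0.08693705309975203
block ((572.169677734375, 320.3819274902344), (50.1236686706543, 97.083984375), 11.22885513305664)
```

>>> {"api": "servo_tool", "payload": {"plan": "0 0 -0.4 0 0 0;0 0 -0.5 0 0 0;0 0 -0.38 0 0 0;0 0 -0.18 0 0 0;0 0 0 0 0 0;0 0 0 0 0 0"}}

```text
t: 16.0
tcp_pos: [0.5774, 0.2984, 0.0722]
eef_rot: [[-0.981, -0.192, 0.002], [-0.192, 0.981, 0.001], [-0.003, 0.001, -1.0]]
force: [0.4, -0.2, -0.4]
finger_gap: 0.498
```

>>> {"api": "servo_tool", "payload": {"plan": "0 0 0 0 0 0;0 0 0 0 0 0;0 0 0 0 0 0;0 0 0 0 0 0;0 0 0 0 0 0;0 0 0 0 0 0", "hand": 0, "grip_force": 50}}

```text
t: 16.6
tcp_pos: [0.5766, 0.298, 0.0706]
eef_rot: [[-0.981, -0.192, 0.0], [-0.192, 0.981, 0.0], [-0.0, 0.0, -1.0]]
force: [0.4, 0.8, -0.2]
finger_gap: 0.111
```

Gripped (9.7 mm gap). Lifting and checking the lean from the scene camera.

>>> {"api": "servo_tool", "payload": {"plan": "0 0 0.2 0 0 0;0 0 0.4 0 0 0;0 0 0.6 0 0 0;0 0 0.6 0 0 0;0 0 0.2 0 0 0;0 0 0 0 0 0;0 0 0 0 0 0"}}

```text
t: 17.3
tcp_pos: [0.5757, 0.2975, 0.1694]
eef_rot: [[-0.982, -0.191, -0.002], [-0.191, 0.982, -0.001], [0.002, -0.0, -1.0]]
force: [-0.2, -0.1, -0.5]
finger_gap: 0.112
```

```bash
python3 - <<'E'
from h import *
s=snap('scene'); st=manip.read_state(); t=st['tcp_pos']; R=st['eef_rot']; print(st['t'],t,st['finger_gap'])
# tip expected, key x axis = tool y
for dz in (0,-.0206,-.03,-.04,-.05,-.0606): print(dz,proj(s,t+[0,0,dz]).round(1), proj(s,t+[0,0,dz]+.007*R[:,1]).round(1))
c=proj(s,t+[0,0,-.04])[0].astype(int); save(s,'s3.png',(c[0]-40,c[1]-40,c[0]+40,c[1]+40),7)
V,U=np.mgrid[:480,:640]; P=depthpts(s,np.c_[U.ravel(),V.ravel()]).reshape(480,640,3); D=(P-t)@R
m=(abs(D[...,0])<.012)&(abs(D[...,1])<.02)&(D[...,2]>.024)&(D[...,2]<.075)
q=D[m]; print('min/max z',q[:,2].max())
for a in np.arange(.026,.066,.004):
    w=q[abs(q[:,2]-a)<.003]; 
    if len(w): print(a.round(3),len(w),(w[:,1].min()*1e3).round(1),(w[:,1].max()*1e3).round(1),(w[:,1].mean()*1e3).round(1),(w[:,0].mean()*1e3).round(1))
E
```

```text
17.35 [0.57553426 0.29738221 0.16872276] 0.1126781845510971
0 [[465.8 216.6]] [[469.3 216.7]]
-0.0206 [[463.7 225.1]] [[467.1 225.1]]
-0.03 [[462.7 228.8]] [[466.2 228.9]]
-0.04 [[461.7 232.8]] [[465.1 232.9]]
-0.05 [[460.7 236.7]] [[464.1 236.8]]
-0.0606 [[459.7 240.8]] [[463.  240.8]]
min/max z 0.060898629554631274
0.03 9 -7.3 5.5 -1.2 -2.4
0.034 19 -7.3 7.3 -0.6 -2.3
0.038 17 -8.3 6.4 0.0 -2.6
0.042 17 -7.9 7.0 -0.2 -2.4
0.046 16 -7.4 7.0 -0.1 -2.1
0.05 20 -7.8 6.3 -0.4 -2.1
0.054 17 -7.5 7.6 -0.2 -2.5
0.058 14 -6.9 5.8 -0.1 -1.8
0.062 4 -3.9 2.8 -0.6 -1.4
```

View pics/s3.png

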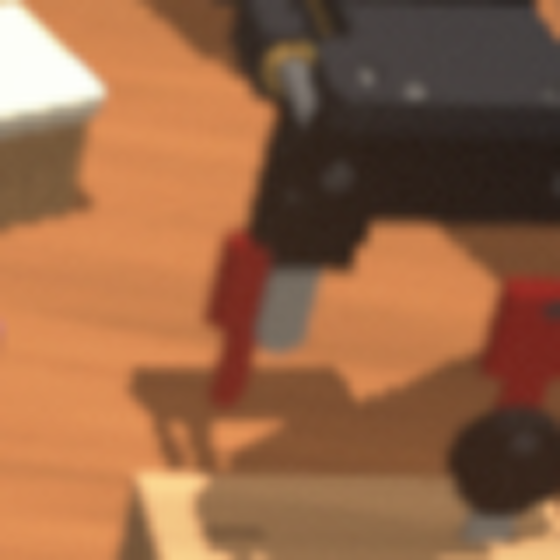

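The key's steel blade at (285,310) hangs straight and centred under the jaws, with its tip 61 mm below the TCP. The round-bow key is still in the block. Moving over the lock.

>>> {"api": "servo_tool", "payload": {"plan": "0.17 -0.4 0 0 0 0.0676;0.17 -0.56 0 0 0 0.0676;0.17 -0.56 0 0 0 0.0676;0.18 -0.6 0 0 0 0.0676;0.18 -0.6 0 0 0 0.0676;0.18 -0.6 0 0 0 0.0676;0.18 -0.6 0 0 0 0.0676;0.18 -0.6 0 0 0 0.0676;0.18 -0.6 0 0 0 0.0676;0.17 -0.4 0 0 0 0.0676"}}

```text
t: 18.35
tcp_pos: [0.6638, 0.0198, 0.1682]
eef_rot: [[-0.022, -1.0, -0.004], [-1.0, 0.022, -0.001], [0.001, 0.004, -1.0]]
force: [0.2, 0.3, -0.1]
finger_gap: 0.111
```

>>> {"api": "servo_tool", "payload": {"plan": "0 0 0 0 0 0;0 0 0 0 0 0;0 0 0 0 0 0"}}

```text
t: 18.65
tcp_pos: [0.6639, 0.0226, 0.1694]
eef_rot: [[-0.026, -1.0, -0.002], [-1.0, 0.026, -0.0], [0.0, 0.002, -1.0]]
force: [0.9, -0.0, -0.0]
finger_gap: 0.113
```

```bash
python3 - <<'E'
from h import *
s=snap('wrist'); t=snap('top'); st=manip.read_state(); print(st['t'],st['tcp_pos'],st['eef_rot'].round(4).tolist(),st['joints'].round(2),st['finger_gap'])
c=proj(s,[.664,.018,.056])[0].astype(int); print(c); print(proj(s,[[.69,.018,.056],[.638,.018,.056],[.664,.044,.056],[.664,-.008,.056]]).round())
save(s,'w6.png',(c[0]-100,max(c[1]-75,0),c[0]+100,c[1]+75),4)
E
```

```text
18.75 [0.664123   0.02294918 0.17008572] [[-0.0251, -0.9997, -0.0008], [-0.9997, 0.0251, -0.0001], [0.0001, 0.0008, -1.0]] [ 0.28  0.51  0.01 -0.   -1.08  1.27] 0.11058283714267658
[329 240]
[[328. 208.]
 [330. 271.]
 [296. 241.]
 [362. 240.]]
```

View pics/w6.png

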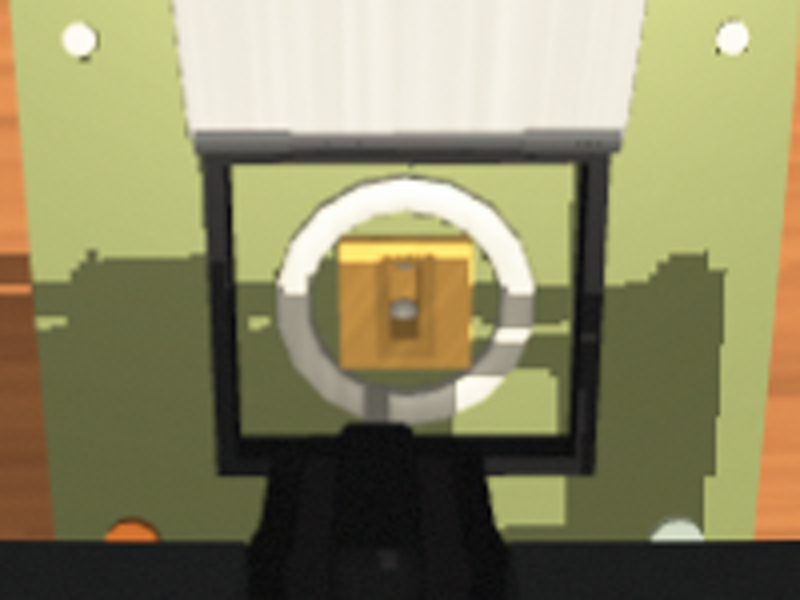

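The cover is right back and the lock is clear: collar centred at crop (406,301), plug square centred at (405,304), keyway running up the picture along console x. I compute its position.

```bash
python3 - <<'E'
from h import *
s=load('wrist'); f=lambda u,v:[229+u/4-.4,165+v/4-.4]
print(onplane(s,[f(406,301),f(405.5,304)],.056).round(4))
p=onplane(s,[f(385,215),f(385,338)],.056);print(p)
for z,a in ((.062,[(203,155),(608,155),(595,474),(220,474)]),): 
    q=onplane(s,[f(*x) for x in a],z); print(q.round(4),q.mean(0).round(4)); e=q[0]-q[1]; print(np.degrees(np.arctan2(e[0],-e[1])),np.degrees(np.arctan2(*(q[3]-q[2])[[0,1]])))
V,U=np.mgrid[:480,:640]; P=depthpts(s,np.c_[U.ravel(),V.ravel()]).reshape(480,640,3)
d=np.hypot(P[...,0]-.664,P[...,1]-.018); hs=cv2.cvtColor(s['pixels'],cv2.COLOR_RGB2HSV)
m=(d<.03)&(abs(P[...,2]-.056)<.004); print(m.sum(),np.median(P[m],0), P[m].min(0),P[m].max(0))
m&=(hs[...,1]<60); q=P[m][:,:2]; A=np.c_[2*q,np.ones(len(q))]; c=np.linalg.lstsq(A,(q**2).sum(1),rcond=None)[0]; print('ring',len(q),c[:2],np.sqrt(c[2]+c[:2]@c[:2]))
E
```

```text
[[0.6646 0.0172 0.056 ]
 [0.664  0.0173 0.056 ]]
[[0.6822048  0.02091711 0.056     ]
 [0.65700602 0.02154503 0.056     ]]
[[ 0.6962  0.0545  0.062 ]
 [ 0.6942 -0.0209  0.062 ]
 [ 0.629  -0.0199  0.062 ]
 [ 0.631   0.0554  0.062 ]] [0.6626 0.0173 0.062 ]
178.4772784709172 1.5562861881770211
2410 [0.66539238 0.01690835 0.05562796] [ 0.63848249 -0.00730756  0.05200476] [0.68974696 0.0427761  0.05797324]
ring 1419 [0.66437255 0.01754891] 0.02231240285975571
```

>>> {"api": "servo_tool", "payload": {"plan": "0 -0.11 -0.2 0 0 0;0 0 -0.4 0 0 0;0 0 -0.3 0 0 0;0 0 -0.05 0 0 0;0 0 0 0 0 0;0 0 0 0 0 0;0 0 0 0 0 0"}}

```text
t: 19.45
tcp_pos: [0.6651, 0.0166, 0.1241]
eef_rot: [[-0.026, -1.0, 0.002], [-1.0, 0.026, 0.0], [-0.0, -0.002, -1.0]]
force: [0.5, -0.0, -0.0]
finger_gap: 0.109
```

```bash
python3 - <<'E'
from h import *
st=manip.read_state(); print(st['t'],st['tcp_pos'],st['eef_rot'].round(4).tolist(),st['force'])
E
```

```text
19.45 [0.66510078 0.01658902 0.12408558] [[-0.0256, -0.9997, 0.002], [-0.9997, 0.0256, 0.0003], [-0.0004, -0.002, -1.0]] [ 0.5467098  -0.01683451 -0.04687514]
```

>>> {"api": "servo_tool", "payload": {"plan": "-0.012 0.016 -0.1 0 0 0;0 0 -0.06 0 0 0;0 0 -0.06 0 0 0;0 0 -0.06 0 0 0;0 0 0 0 0 0;0 0 0 0 0 0"}}

```text
t: 20.05
tcp_pos: [0.6639, 0.0172, 0.1089]
eef_rot: [[-0.026, -1.0, -0.0], [-1.0, 0.026, -0.0], [0.0, 0.0, -1.0]]
force: [-0.0, 0.4, -0.6]
finger_gap: 0.112
```

The tip is 8 mm inside with no force. Working past the pins with rocking along x.

>>> {"api": "servo_tool", "payload": {"plan": "0.03 0 -0.02 0 0 0;-0.03 0 -0.02 0 0 0;-0.03 0 -0.02 0 0 0;0.03 0 -0.02 0 0 0;0.03 0 -0.02 0 0 0;-0.03 0 -0.02 0 0 0;-0.03 0 -0.02 0 0 0;0.03 0 -0.02 0 0 0;0 0 0 0 0 0"}}

```text
t: 20.95
tcp_pos: [0.6636, 0.0171, 0.1015]
eef_rot: [[-0.026, -1.0, -0.001], [-1.0, 0.026, -0.0], [0.0, 0.001, -1.0]]
force: [-1.4, 0.1, 3.4]
finger_gap: 0.112
```

>>> {"api": "servo_tool", "payload": {"plan": "0.03 0 -0.02 0 0 0;-0.03 0 -0.02 0 0 0;-0.03 0 -0.02 0 0 0;0.03 0 -0.02 0 0 0;0.03 0 -0.02 0 0 0;-0.03 0 -0.02 0 0 0;-0.03 0 -0.02 0 0 0;0.03 0 -0.02 0 0 0;0 0 0 0 0 0"}}

```text
t: 21.85
tcp_pos: [0.6649, 0.0169, 0.0946]
eef_rot: [[-0.025, -1.0, 0.003], [-1.0, 0.025, -0.001], [0.0, -0.003, -1.0]]
force: [-0.1, -1.3, 6.2]
finger_gap: 0.109
```

>>> {"api": "servo_tool", "payload": {"plan": "0.03 0 -0.02 0 0 0;-0.03 0 -0.02 0 0 0;-0.03 0 -0.02 0 0 0;0.03 0 -0.02 0 0 0;0.03 0 -0.02 0 0 0;-0.03 0 -0.02 0 0 0;-0.03 0 -0.02 0 0 0;0.03 0 -0.02 0 0 0;0 0 0 0 0 0"}}

```text
t: 22.75
tcp_pos: [0.6653, 0.0172, 0.088]
eef_rot: [[-0.025, -1.0, 0.004], [-1.0, 0.025, -0.0], [0.0, -0.004, -1.0]]
force: [-3.0, -0.1, 11.3]
finger_gap: 0.11
```

```bash
cat > dep.py <<'E'
from h import *
s=snap('wrist'); c=snap('scene'); st=manip.read_state(); t=st['tcp_pos']; R=st['eef_rot']; print(st['t'],t,st['force'],st['ft_torque'],st['joints'].round(2))
for n,q in(('w',s),('s',c)):
    V,U=np.mgrid[:480,:640]; P=depthpts(q,np.c_[U.ravel(),V.ravel()]).reshape(480,640,3); D=P-[.6644,.0174,0]
    m=(np.hypot(D[...,0],D[...,1])<.02)&(P[...,2]>.058)&(P[...,2]<.12)
    br=q['pixels'].max(-1)
    for z in np.arange(.058,.116,.004):
        k=m&(abs(P[...,2]-z)<.002)
        if k.sum(): print(n,z.round(3),k.sum(),int(br[k].mean()),(D[k].mean(0)[:2]*1e3).round(1))
c0=proj(c,[.6644,.0174,.075])[0].astype(int); save(c,'s4.png',(c0[0]-50,c0[1]-40,c0[0]+50,c0[1]+40),7)
E
python3 dep.py
```

```text
22.85 [0.66531887 0.01720133 0.08801373] [-2.72165776e+00 -1.35745722e-03  1.24574427e+01] [0.00744248 0.86215282 0.07142056] [ 0.27  0.59 -0.08  0.   -0.91  1.28]
w 0.066 65 63 [10.8 -0.3]
w 0.07 161 33 [12.6  0.3]
w 0.074 176 19 [13.   0.2]
w 0.078 194 17 [12.9  0.1]
w 0.082 215 16 [13.   0.1]
w 0.086 228 16 [13.   0.1]
w 0.09 257 16 [12.8 -0. ]
w 0.094 298 15 [12.6 -0.1]
w 0.098 291 15 [12.7  0. ]
w 0.102 1012 20 [6.9 0.3]
w 0.106 284 18 [8.8 0. ]
w 0.11 207 18 [9.7 0.5]
w 0.114 351 35 [-3.7  0.1]
s 0.066 16 74 [ 9.6 -0.2]
s 0.07 21 57 [12.3  0.6]
s 0.074 26 50 [11.8  1.6]
s 0.078 23 44 [11.2  1.7]
s 0.082 23 45 [12.1  0.9]
s 0.086 21 43 [13.3  1. ]
s 0.09 23 41 [12.8 -1.4]
s 0.094 27 40 [12.2  0.5]
s 0.098 23 40 [11.2  0.7]
s 0.102 53 43 [ 7.6 -1. ]
s 0.106 26 42 [ 9.7 -0.8]
s 0.11 24 41 [10.1  0.9]
s 0.114 28 43 [ 6.6 -4.2]
```

>>> {"api": "servo_tool", "payload": {"plan": "-0.02 0 -0.02 0 0 0;0.02 0 -0.02 0 0 0;0 0 0 0 0 0;0 0 0 0 0 0"}}

```text
t: 23.25
tcp_pos: [0.6654, 0.0172, 0.0877]
eef_rot: [[-0.024, -1.0, 0.005], [-1.0, 0.024, -0.001], [0.001, -0.005, -1.0]]
force: [-6.1, -0.4, 18.1]
finger_gap: 0.11
```

```bash
python3 - <<'E'
from h import *
s=snap('wrist'); st=manip.read_state(); print(st['tcp_pos'],st['force'],st['eef_rot'].round(4).tolist())
V,U=np.mgrid[:480,:640]; P=depthpts(s,np.c_[U.ravel(),V.ravel()]).reshape(480,640,3); D=P-[.6644,.0174,0]
m=(abs(D[...,1])<.003)&(D[...,0]>.012)&(D[...,0]<.0175)&(P[...,2]>.095)&(P[...,2]<.112); z=P[...,2][m]; print(np.histogram(z,np.arange(.095,.113,.001)))
E
```

```text
[0.66536976 0.01720176 0.08771697] [-5.75430958  0.07009758 19.15195044] [[-0.0241, -0.9997, 0.0046], [-0.9997, 0.0241, -0.0007], [0.0006, -0.0046, -1.0]]
(array([10, 14, 17, 12, 21, 15, 26, 65, 79,  5,  0,  0,  0,  0,  0,  0,  0]), array([0.095, 0.096, 0.097, 0.098, 0.099, 0.1  , 0.101, 0.102, 0.103,
       0.104, 0.105, 0.106, 0.107, 0.108, 0.109, 0.11 , 0.111, 0.112]))
```

The key is bottomed: bow top at 103–104 mm, and the force rises without further travel. Easing off, then turning clockwise.

>>> {"api": "servo_tool", "payload": {"plan": "-0.02 0 0.02 0 0 0;0 0 0 0 0 -0.03;0 0 0 0 0 -0.06;0 0 0 0 0 -0.06;0 0 0 0 0 -0.06;0 0 0 0 0 -0.06;0 0 0 0 0 -0.06;0 0 0 0 0 0;0 0 0 0 0 0", "grip_force": 58}}

```text
t: 24.2
tcp_pos: [0.6651, 0.0166, 0.0879]
eef_rot: [[-0.632, -0.775, 0.006], [-0.775, 0.632, -0.001], [-0.003, -0.005, -1.0]]
force: [-2.5, -1.7, 14.6]
finger_gap: 0.113
```

```bash
cat > st.py <<'E'
from h import *
st=manip.read_state(); R=st['eef_rot']; print(st['t'],st['tcp_pos'].round(4),'yaw',np.degrees(np.arctan2(R[1,0],R[0,0])).round(2),R[:,2].round(4),st['force'].round(1),st['ft_torque'].round(3),st['finger_gap'])
E
python3 st.py
```

```text
24.2 [0.6651 0.0166 0.0879] yaw -129.2 [ 0.0059 -0.0012 -1.    ] [-2.5 -1.7 14.6] [-0.644  0.692  0.039] 0.11260655100274301
```

>>> {"api": "servo_tool", "payload": {"plan": "0 0.01 0 0 0 -0.06;0 0 0 0 0 -0.06;0 0 0 0 0 -0.06;0 0 0 0 0 -0.06;0 0 0 0 0 -0.06;0 0 0 0 0 -0.06;0 0 0 0 0 -0.06;0 0 0 0 0 -0.06;0 0 0 0 0 -0.05;0 0 0 0 0 0"}}

```text
t: 25.2
tcp_pos: [0.6639, 0.0161, 0.0879]
eef_rot: [[-0.985, 0.174, 0.003], [0.174, 0.985, -0.003], [-0.003, -0.002, -1.0]]
force: [-3.7, -3.7, 16.1]
finger_gap: 0.111
```

>>> {"api": "servo_tool", "payload": {"plan": "0 0 0 0 0 0;0 0 0 0 0 0;0 0 0 0 0 0"}}

```text
t: 25.5
tcp_pos: [0.6638, 0.0161, 0.0879]
eef_rot: [[-0.985, 0.172, 0.003], [0.172, 0.985, -0.003], [-0.003, -0.002, -1.0]]
force: [-4.9, -4.8, 15.5]
finger_gap: 0.108
```

```bash
python3 st.py
```

```text
25.5 [0.6638 0.0161 0.0879] yaw 170.07 [ 0.0025 -0.0028 -1.    ] [-4.9 -4.8 15.5] [-1.261  1.321  0.123] 0.10799386957413239
```

>>> {"api": "servo_tool", "payload": {"plan": "0 0 0 0 0 -0.02;0 0 0 0 0 -0.02;0 0 0 0 0 0;0 0 0 0 0 0"}}

```text
t: 25.9
tcp_pos: [0.6638, 0.0161, 0.0879]
eef_rot: [[-0.968, 0.249, 0.002], [0.249, 0.968, -0.003], [-0.003, -0.002, -1.0]]
force: [-3.9, -3.3, 15.9]
finger_gap: 0.11
```

```bash
python3 st.py; python3 - <<'E'
from h import *
s=snap('wrist'); c=snap('top'); c2=snap('scene')
q=proj(s,[.6644,.0174,.07])[0].astype(int); print(q)
a=s['pixels'][max(q[1]-120,0):q[1]+120,max(q[0]-130,0):q[0]+130,::-1]
q2=proj(c2,[.665,.0174,.07])[0].astype(int); b=c2['pixels'][q2[1]-60:q2[1]+60,q2[0]-65:q2[0]+65,::-1]
A=cv2.resize(a,(400,int(400*a.shape[0]/a.shape[1])),interpolation=3); B=cv2.resize(b,(400,369),interpolation=3)
h=max(len(A),len(B)); o=np.zeros((h,800,3),np.uint8); o[:len(A),:400]=A; o[:len(B),400:]=B; cv2.imwrite('pics/f1.png',o)
# bow edge orientation: bow top points
V,U=np.mgrid[:480,:640]; P=depthpts(s,np.c_[U.ravel(),V.ravel()]).reshape(480,640,3); D=P-[.6644,.0174,0]
m=(np.hypot(D[...,0],D[...,1])<.024)&(abs(P[...,2]-.1032)<.0025); k=D[m][:,:2]*1e3; print(m.sum(),cv2.minAreaRect(k.astype(np.float32)))
E
```

```text
25.9 [0.6638 0.0161 0.0879] yaw 165.56 [ 0.0024 -0.0031 -1.    ] [-3.9 -3.3 15.9] [-1.3    1.405  0.384] 0.1099526047219535
[321 301]
1121 ((1.8975591659545898, -2.72064208984375), (34.428138732910156, 25.438730239868164), 58.00613784790039)
```

View pics/f1.png

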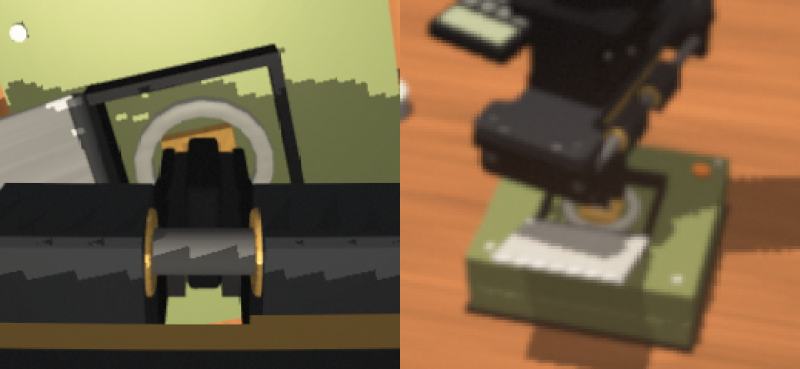

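Both views show the gripper on the bow over the lock and the cover thrown back. The plug's edges are again parallel to the rim, which fits a quarter turn. The reaction torque jumped from 0.12 to 0.38 N m over the last 4.5°, far more than the spring gives, so the plug is at its stop. A short hold and a last check of the blade and bystanders.

>>> {"api": "servo_tool", "payload": {"plan": "0 0 0 0 0 0;0 0 0 0 0 0;0 0 0 0 0 0;0 0 0 0 0 0;0 0 0 0 0 0;0 0 0 0 0 0"}}

```text
t: 26.65
tcp_pos: [0.6638, 0.0161, 0.0879]
eef_rot: [[-0.968, 0.249, 0.002], [0.249, 0.968, -0.003], [-0.003, -0.002, -1.0]]
force: [-3.3, -4.6, 16.1]
finger_gap: 0.108
```

```bash
python3 st.py; python3 - <<'E'
from h import *
a=cv2.imread('pics/top0.png'); s=snap('top'); b=s['pixels'][...,::-1]
d=(cv2.absdiff(a,np.ascontiguousarray(b)).max(-1)>50).astype(np.uint8)
n,l,t,c=cv2.connectedComponentsWithStats(cv2.morphologyEx(d,cv2.MORPH_CLOSE,np.ones((3,3))))
print([(t[i].tolist()) for i in range(1,n) if t[i,4]>8])
V,U=np.mgrid[:480,:640]; P=depthpts(s,np.c_[U.ravel(),V.ravel()]).reshape(480,640,3)
for n,(x,y) in dict(tip=(.585,-.286),mid=(.53,-.286),handle=(.44,-.286)).items():
    u,v=proj(s,[x,y,.012])[0].round().astype(int); print(n,P[v,u].round(4))
E
sed -i 's/^print(len/print("cover",len/' cov.py; python3 cov.py
```

```text
26.65 [0.6638 0.0161 0.0879] yaw 165.56 [ 0.0023 -0.0031 -1.    ] [-3.3 -4.6 16.1] [-1.288  1.442  0.4  ] 0.10800521534956291
[[123, 118, 218, 362, 35210], [428, 231, 1, 11, 11], [435, 234, 1, 11, 11], [429, 249, 1, 14, 14], [436, 251, 1, 11, 11], [278, 271, 3, 16, 25], [95, 347, 26, 84, 1533], [12, 363, 27, 16, 110], [0, 364, 6, 3, 16], [3, 391, 5, 4, 11], [298, 442, 57, 16, 273], [17, 452, 6, 4, 10], [12, 455, 4, 5, 9], [303, 458, 41, 19, 456], [355, 459, 13, 21, 147], [29, 460, 108, 20, 1284]]
tip [ 0.5852 -0.2864  0.0152]
mid [ 0.5292 -0.2864  0.0127]
handle [ 0.4395 -0.2849  0.0182]
26.75 [0.66377508 0.01612192 0.08786788] [-4.5878453  -4.26549059 15.83892109] [ 0.00235127 -0.00309141 -0.99999246]
cover 302 ang pct [151.9 152.4 152.8 153.3 154.7] rmax 0.08941623226935741
```

```bash
python3 -c "
from bench import manip
print(manip.finish_job())"
```

```text
the job is handed in; nothing more can be done
None
```

I handed the job in at about 27 s of the 72 s allowed, with every step done in the order asked. It ended with the gripper holding the square-bow key turned fully clockwise. No verdict was reported.

- **Cover:** I levered it up with the pry blade alone to about 152°, close to its stop. It was still there at the last check.
- **Pry blade:** I laid it back where it had been. Depth readings along it were 13–18 mm, consistent with it lying flat.
- **Key depth:** I rocked the key past the pins to the bottom. The bow top read 103–104 mm, as expected for a full 28 mm. Pushing down 2 mm more moved it only 0.3 mm.
- **Turn:** I turned the gripper about 1.8 rad clockwise. Over the last 4.5° the reaction torque rose from 0.12 to 0.38 N m, more than the spring can give. It then held at 0.40 N m for 0.75 s with the grip kept. The plug's angle itself was not measured directly.
- **Other things on the counter:** Comparing the overhead pictures from before and after shows nothing else moved in the uncovered part. The arm hid part of that view, including some of the key block. I last saw the round-bow key in its slot just after lifting the square one.

All checks agreed with each other. The highest force reading I saw was about 20 N.

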